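# Change the tapping on the bench mains transformer

### The arm

A 6-joint arm with a two-finger parallel gripper is mounted at the origin on the work surface. World frame = base frame: x ahead of the robot, y to its left, z up, the work surface at z = 0. Lengths are in m, angles in rad, forces in N, time in s.
With the tool pointing down it reaches from about 0.325 to 0.775 m from the base axis. Payload 5.5 kg.
Tool frame: the origin (TCP) lies between the finger pads, 19 mm behind the fingertips; this is the grasp point; z points along the fingers, y is the line along which they close (so a half turn about z gives the same grasp; the last joint's range is limited). The gripper opens to 85 mm and grips with 20 to 120 N. Pads are 22 mm wide; open, the fingers measure 114 mm over their backs; the gripper's body (76 mm by 85 mm) begins 54 mm behind the grasp point. The pads swing forward as they close: fully open they stand 13 mm farther back than shut.
Start: joints at [-1.198, 0.091, 1.231, -0, 1.82, -0.057], TCP at [0.25, -0.545, 0.25] pointing down, gripper open.
Joint ranges: [-2.87, 2.87], [-0.86, 2.18], [0.17, 2.46], [-1.51, 4.65], [0.06, 2.69], [-2.65, 2.65]. Speed limits (rad/s): [2.57, 2.57, 3.01, 3.14, 3.14, 3.14].

### API

Orientations are given as a rotation vector (axis times angle).
In Python, from cell import env gives the robot as it stands.
- The arm moves only by the tool play_rows, never from a script. Its argument "deltas" is text: rows parted by semicolons, each of 5 numbers parted by spaces: the shift along the tool's x, y, z in cm, then the turn about the tool's z in rad, then the finger opening in cm, from 0 to 8.54. A call has 1 to 8 rows; each row is the pose to reach, as a shift and turn from the pose commanded when the call began, along the tool's axes at that moment; what a row does not reach only later rows make up. A row lasts 1/12 s, in which the tool goes at most 41.7 mm and 7.16 degrees, less where a joint would pass 70% of its speed; a pose out of reach is approached as far as the arm can. A call with a gripper value outside its range is refused whole. The fingers move at their own pace and stop on an object; "force" is the grip in N (left out, the last holds). Time passes only in rows, so rows that repeat a pose let the fingers close. It gives the time, the measured TCP pose, the force, the opening and the grip force at its end, in the units of the state.
- env.get_obs(): the state, without advancing time (a new reading comes with each control period).
- env.camera(name): name is "scene" or "top"; returns the picture (420x560x3 uint8, red, green, blue); there is no depth.
- env.get_calibration(name): a dict with "fx", "fy", "cx", "cy" (pixels), "extrinsics" (4x4, takes a point from camera to world coordinates). Camera axes: x right, y up, looking along -z (the intrinsics and any distortion apply to the point x, -y, -z); pixel columns grow to the right and rows downward; lengths in m; the calibration is good to about 2 mm. A picture is of the moment at which its call begins. get_calibration takes no time and is no camera call.
- env.job_done(): hands the job in; it is judged then, once.
The state is a dict: "time": time; "joint_pos": joint angles; "joint_velocities": joint speeds; "tau": joint torques, N m; "tcp_pos": TCP position; "ee_rot": TCP orientation; "wrist_force": force on the tool from outside, world axes, zero at the start; "moment": the same for the moment, N m; "gripper_width": finger opening in m; "grip_force": force on a finger pad.
Only numpy, scipy, OpenCV 4.12 (cv2) and the standard library are available. Lean on these libraries where they do the work, as an engineer would, in place of code of your own. Each camera call takes 0.05 s, during which the arm holds its last target. There are 200 camera calls.

### The job

Change the bench transformer over to its red tapping: pull the black pointer knob straight up out of its lock, turn it click by click until it rests with its white pointer at the red stud, then push it fully down so that it locks there again, and let go. Leave the glass valve, the brass bezel ring and the trimming tool undisturbed.

Things in the scene. Friction and masses are not known exactly. Their poses are not given: they have to be found in the camera images.
- transformer: Black iron mains transformer fixed on the bench, topped by a square brown panel 160 x 160 mm, its top face 118 mm above the bench. Origin: centre of its underside; the knob's axis is its z axis. Six tap studs under 8 mm tall stand on the panel, 62 mm from that axis, 60 degrees apart: bare brass at 0, +60 and -60 degrees from its x axis; red, cream and green, in any order, at 120, 180 and 240.
- stud_red: Red domed stud, 20 mm across and 7 mm high, fixed on the panel: the tapping wanted. Origin: centre of its underside, on the panel's top face.
- stud_cream: Cream domed stud of the same size, fixed on the panel, not wanted. Origin: centre of its underside.
- stud_green: Green domed stud of the same size, fixed on the panel, not wanted. Origin: centre of its underside.
- selector: Black knob: disc 66 mm across, 8 mm thick, with a straight grip bar on it. Origin: centre of its underside, on its upright axis; x along the bar to the pointer end. Snap switch, a tap every 60 degrees: turning winds a spring (0.26 N m per rad) while the switch waits; 62 to 80 degrees from the tap, at about 0.22 N m, it snaps over to the next and the torque drops to under half.
- selector_grip (a point): Grip point on the knob's axis, 30 mm above the knob's underside (150 mm above the bench with the knob down). The grip bar is 74 mm long, 16 mm wide (10 at the pointer's nose), from 8 to 38 mm above the underside, and reaches 30 mm behind the axis. A TCP here has its fingertips 3 mm above the disc.
- selector_pointer (a point): Nose of the bar, 44 mm from the axis, at grip height; a white line runs along the bar's top to it. It starts at the bare stud on the transformer's x axis; the red stud is two or three taps away. Let go after a snap, the knob settles at the new tap by itself; let go too early, it springs back; turned on, it snaps again 60 degrees later. It stops just past half a turn either way.
- selector_lift (a joint): How far the knob is pulled up (m): 0 down and locked, 0.015 up and free to turn. A catch holds it at either end: about 9 N pulls it up, about 8 N pushes it down; past the middle it snaps to the other end. Down, the switch is locked: the knob can be wound against its spring but always springs back. It goes down only with the switch at a tap.
- valve: Frosted glass valve standing on its brown base, 54 mm across and 133 mm high; loose and fragile. Origin: centre of its underside.
- bezel: Tarnished brass bezel ring lying flat, 124 mm across, 10 mm high; loose. Origin: centre of its underside.
- trimmer: Wooden-handled trimming tool lying on the bench, 180 mm long, 26 mm thick; loose. Origin: under its middle; x along it, towards its brass blade.
Mind the look-alikes: they are no part of the job. There is more than one size of the valve; the one meant has the size given above.

How it is judged:
By the outcome, as a careful person would: the job done as asked, in the order asked, and still so for the second after the job is handed in, with the robot touching nothing.
It also fails if it takes over 61 s, if anything falls off the work surface, if the arm or the gripper's body presses on something with over 40 N, if the wrist force passes 120 N, or if a joint passes its speed limit or range.

## Working session

There is one attempt and no reset: what is moved stays moved. The work goes in short steps, Python scripts to look and compute and a tool call to move; the robot and the scene stay as the last step left them, time stands still between calls to the robot, and variables do not carry over. Pictures are saved under pics/ and viewed, at most 10 in all, crops included, and the job is handed in when it is done.

Besides the shell and the picture viewer there is one more tool, called as a command line: name --argument value ..., lists and objects as JSON in quotes. play_rows: Moves the arm, as the interface text tells. Its arguments: {"type":"object","properties":{"deltas":{"type":"string"},"force":{"type":"number"}},"required":["deltas"]}

```bash
mkdir -p pics; cat > h.py <<'E'
import numpy as np, cv2
from cell import env
def ray(n,u,v):
    c=env.get_calibration(n); E=np.array(c["extrinsics"])
    d=np.array([(u-c["cx"])/c["fx"],-(v-c["cy"])/c["fy"],-1.])
    return E[:3,3],E[:3,:3]@d
def onz(n,u,v,z):
    o,d=ray(n,u,v); return o+d*(z-o[2])/d[2]
def snap(n,f):
    im=env.camera(n); cv2.imwrite("pics/"+f,im[:,:,::-1]); return im
E
python3 - <<'E'
from h import *
for n in("top","scene"):
    snap(n,n+"0.png"); c=env.get_calibration(n); print({k:np.round(v,3).tolist() for k,v in c.items()})
print(env.get_obs())
E
```

```text
{'fx': 411.376, 'fy': 411.376, 'cx': 282.119, 'cy': 209.259, 'extrinsics': [[-0.007, 0.998, -0.064, 0.525], [-1.0, -0.007, -0.001, 0.036], [-0.001, 0.064, 0.998, 1.102], [0.0, 0.0, 0.0, 1.0]]}
{'fx': 415.652, 'fy': 415.652, 'cx': 279.017, 'cy': 208.163, 'extrinsics': [[0.24, -0.787, 0.569, 1.327], [0.971, 0.203, -0.129, -0.132], [-0.014, 0.583, 0.813, 1.152], [0.0, 0.0, 0.0, 1.0]]}
{'time': 0.1, 'joint_pos': array([-1.19769612e+00,  9.18178247e-02,  1.23176525e+00, -3.57699906e-06,
        1.81978853e+00, -5.67176417e-02]), 'joint_velocities': array([-0.0001919 , -0.00164221, -0.0029339 ,  0.0014314 , -0.00233195,
       -0.00234866]), 'tau': array([ 3.89976951e-03, -4.60215926e+01, -4.19219434e+01,  1.75835958e-04,
        1.05914610e-02,  1.93623328e-05]), 'tcp_pos': array([ 0.24993315, -0.54523204,  0.24894352]), 'ee_rot': array([-3.06760737e+00, -6.69595305e-01,  4.45332601e-04]), 'wrist_force': array([ 0.27791093, -0.2389594 ,  0.18899366]), 'moment': array([-0.01068222, -0.02783373,  0.00011293]), 'grip_force': 0.0, 'gripper_width': 0.08577142261448374}
```

View pics/top0.png

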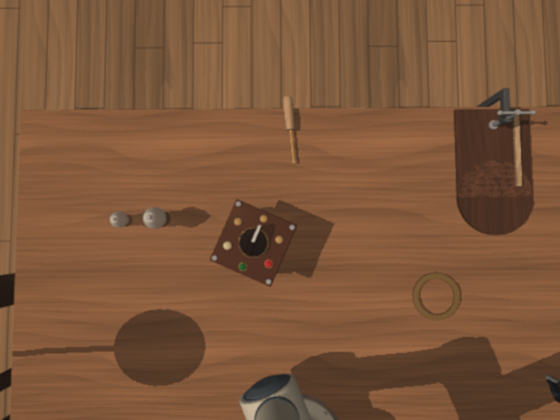

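View pics/scene0.png

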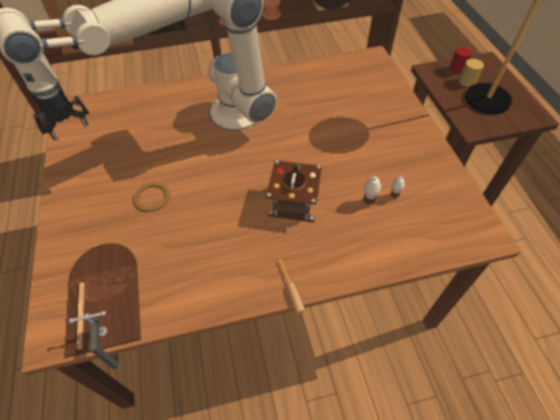

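The top view shows the panel with its knob at about (253,242) and the white line running towards the brass stud at (263,219). Red is at (268,264), green at (242,267) and cream at (227,245). Red is therefore two taps clockwise seen from above, which is a positive turn about tool z. The valves are at about (155,218) and (120,219), and the bezel is at (437,296). All are clear of the panel.

```bash
cat > m.py <<'E'
from h import *
import sys
from scipy.spatial.transform import Rotation as R
def blobs(n,win,show=True):
    im=env.camera(n); x0,y0,x1,y1=win
    hsv=cv2.cvtColor(im,cv2.COLOR_RGB2HSV); out={}
    for k,lo,hi in (("red",(0,190,120),(6,255,255)),("green",(45,120,40),(80,255,255)),("cream",(15,20,150),(35,130,255)),("brass",(9,120,120),(22,255,255)),("white",(0,0,140),(180,90,255))):
        m=cv2.inRange(hsv,lo,hi); mm=np.zeros_like(m); mm[y0:y1,x0:x1]=m[y0:y1,x0:x1]
        nn,_,st,ce=cv2.connectedComponentsWithStats(mm)
        out[k]=[(st[i,4],*np.round(ce[i],1)) for i in range(1,nn) if st[i,4]>5]
    return im,out
if __name__=="__main__":
    im,o=blobs("top",(205,195,305,292))
    for k,v in o.items():
        print(k,[(a,u,w,np.round(onz("top",u,w,.122 if k!="white" else .158)[:2],4).tolist()) for a,u,w in v])
    cv2.imwrite("pics/crop.png",cv2.resize(im[195:292,205:305,::-1],None,fx=6,fy=6,interpolation=cv2.INTER_CUBIC))
    im,o=blobs("scene",(255,150,335,230))
    for k,v in o.items():
        print(k,[(a,u,w,np.round(onz("scene",u,w,.122 if k!="white" else .158)[:2],4).tolist()) for a,u,w in v])
E
python3 m.py
```

```text
red [(np.int32(19), np.float64(268.5), np.float64(263.3), [0.4606, 0.0697])]
green [(np.int32(26), np.float64(242.3), np.float64(266.3), [0.454, 0.1317])]
cream [(np.int32(40), np.float64(255.9), np.float64(233.1), [0.5321, 0.0993]), (np.int32(42), np.float64(226.2), np.float64(245.1), [0.5042, 0.1699])]
brass [(np.int32(3610), np.float64(242.1), np.float64(246.2), [0.5013, 0.1322]), (np.int32(41), np.float64(263.0), np.float64(218.2), [0.5675, 0.0823]), (np.int32(43), np.float64(237.1), np.float64(221.1), [0.561, 0.144]), (np.int32(44), np.float64(278.2), np.float64(239.2), [0.5173, 0.0464])]
white [(np.int32(8), np.float64(237.9), np.float64(203.1), [0.6011, 0.1382]), (np.int32(48), np.float64(255.7), np.float64(233.2), [0.5316, 0.0974]), (np.int32(9), np.float64(291.3), np.float64(226.9), [0.5455, 0.0158]), (np.int32(11), np.float64(225.1), np.float64(245.4), [0.5043, 0.1675]), (np.int32(9), np.float64(213.9), np.float64(257.7), [0.4765, 0.193]), (np.int32(10), np.float64(268.0), np.float64(281.2), [0.4225, 0.0698])]
red [(np.int32(24), np.float64(279.5), np.float64(170.1), [0.458
[... 559 characters left out ...]
loat64(291.4), np.float64(195.1), [0.5672, 0.0802]), (np.int32(37), np.float64(260.1), np.float64(218.4), [0.6287, -0.0332]), (np.int32(73), np.float64(276.6), np.float64(222.7), [0.6561, 0.0111]), (np.int32(20), np.float64(259.7), np.float64(228.6), [0.664, -0.0421])]
white [(np.int32(8), np.float64(276.5), np.float64(161.0), [0.4489, 0.0619]), (np.int32(7), np.float64(318.7), np.float64(166.4), [0.5048, 0.1857]), (np.int32(28), np.float64(293.3), np.float64(177.9), [0.5303, 0.0957]), (np.int32(8), np.float64(268.5), np.float64(194.0), [0.5724, 0.007]), (np.int32(9), np.float64(313.3), np.float64(199.9), [0.6274, 0.1313]), (np.int32(9), np.float64(312.0), np.float64(217.0), [0.6858, 0.11])]
```

View pics/crop.png

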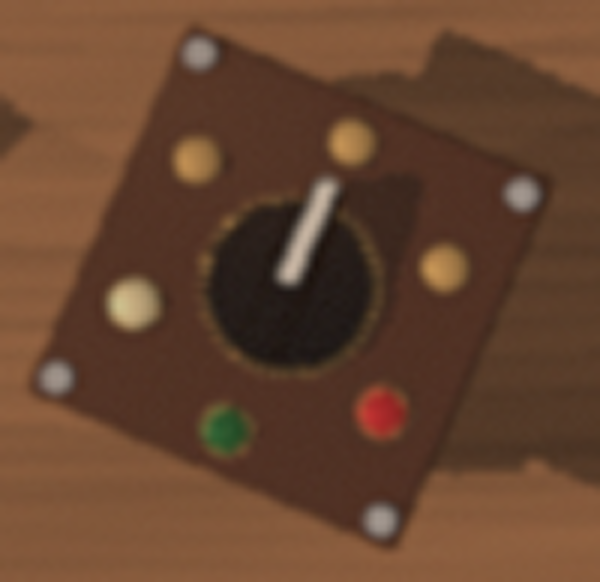

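```bash
cat > d.py <<'E'
import sys
from h import *
from scipy.spatial.transform import Rotation as R
o=env.get_obs(); x,y,z,yaw=map(float,sys.argv[1:5])
M=R.from_rotvec(o["ee_rot"]).as_matrix(); cy=np.degrees(np.arctan2(M[1,0],M[0,0]))
dl=M.T@(np.array([x,y,z])-o["tcp_pos"])*100
t=-np.radians((yaw-cy+180)%360-180)
print("d cm",dl.round(2),"turn",round(t,3),"yaw",cy.round(2),"tilt",M[:,2].round(4),"q",o["joint_pos"].round(3),"t",o["time"],"tcp",o["tcp_pos"].round(4),"w",o["gripper_width"])
print("F",o["wrist_force"].round(2),"M",o["moment"].round(3))
E
python3 d.py .5105 .1066 .25 156.4
```

```text
d cm [ 5.085e+01 -4.841e+01 -1.000e-02] turn -2.3 yaw 24.62 tilt [-4.0e-04  1.2e-03 -1.0e+00] q [-1.198  0.092  1.231  0.     1.82  -0.057] t 0.2 tcp [ 0.25   -0.5453  0.2493] w 0.08520309927769985
F [ 0.45  1.21 -0.38] M [0.021 0.027 0.022]
```

play_rows --deltas "2.5 -2.4 0 -0.12 8.5;5 -4.8 0 -0.24 8.5;7.5 -7.2 0 -0.36 8.5;10 -9.6 0 -0.48 8.5;12.5 -12 0 -0.6 8.5;15 -14.4 0 -0.72 8.5;17.5 -16.8 0 -0.84 8.5;20 -19.2 0 -0.92 8.5"

```text
time: 0.87
tcp_pos: [0.352, -0.2859, 0.2498]
ee_rot: [2.447, 1.97, 0.0]
wrist_force: [1.0, -0.7, 0.4]
gripper_width: 0.0848
grip_force: 0.0
```

```bash
python3 d.py .5105 .1066 .25 156.4
```

```text
d cm [ 4.173e+01  7.100e+00 -1.000e-02] turn -1.374 yaw 77.67 tilt [ 1.e-04  0.e+00 -1.e+00] q [-0.757 -0.304  1.599  0.     1.847 -0.542] t 0.8667 tcp [ 0.352  -0.2859  0.2498] w 0.0848188062251462
F [ 0.97 -0.73  0.36] M [ 0.039 -0.004 -0.003]
```

play_rows --deltas "2.6 0.4 0 -0.11 8.5;5.3 0.9 0 -0.22 8.5;8 1.3 0 -0.34 8.5;10.7 1.8 0 -0.45 8.5;13.4 2.3 0 -0.56 8.5;16 2.7 0 -0.67 8.5;18.7 3.2 0 -0.79 8.5;21 3.6 0 -0.88 8.5"

```text
time: 1.53
tcp_pos: [0.4333, -0.0889, 0.2499]
ee_rot: [1.374, 2.825, 0.001]
wrist_force: [-0.6, -0.8, 0.1]
gripper_width: 0.0849
grip_force: 0.0
```

```bash
python3 d.py .5105 .1066 .25 156.4
```

```text
d cm [10.61 18.14 -0.  ] turn -0.493 yaw 128.14 tilt [ 2.e-04  3.e-04 -1.e+00] q [-0.28  -0.335  1.623  0.     1.853 -0.945] t 1.5333 tcp [ 0.4333 -0.0889  0.2499] w 0.08486652358484519
F [-0.62 -0.78  0.05] M [ 0.047  0.021 -0.   ]
```

play_rows --deltas "1.8 3 0 -0.1 8.5;3.5 6 0 -0.2 8.5;5.3 9 0 -0.3 8.5;7 12 0 -0.4 8.5;8.8 15.1 0 -0.493 8.5;10.61 18.14 0 -0.493 8.5;10.61 18.14 0 -0.493 8.5;10.61 18.14 0 -0.493 8.5"

```text
time: 2.2
tcp_pos: [0.5114, 0.106, 0.2491]
ee_rot: [-0.648, -3.072, 0.001]
wrist_force: [-0.8, -0.7, -0.1]
gripper_width: 0.085
grip_force: 0.0
```

```bash
python3 d.py .5105 .1066 .15 156.4
```

```text
d cm [0.1  0.03 9.91] turn -0.004 yaw 156.18 tilt [-1.7e-03 -3.0e-04 -1.0e+00] q [ 0.139 -0.117  1.438 -0.     1.822 -1.016] t 2.2 tcp [0.5114 0.106  0.2491] w 0.08500617866680539
F [-0.84 -0.7  -0.07] M [ 0.013 -0.014  0.019]
```

play_rows --deltas "0.1 0 1.5 0 8.5;0.1 0 3.5 0 8.5;0.1 0 5.5 0 8.5;0.1 0 7 0 8.5;0.1 0 8.3 0 8.5;0.1 0 9.2 0 8.5;0.1 0 9.7 0 8.5;0.1 0 9.8 0 8.5"

```text
time: 2.87
tcp_pos: [0.5102, 0.1043, 0.1513]
ee_rot: [-0.654, -3.072, 0.001]
wrist_force: [-0.6, 0.3, -1.2]
gripper_width: 0.0854
grip_force: 0.0
```

play_rows --deltas "0 0 0 0 6;0 0 0 0 4;0 0 0 0 3;0 0 0 0 2.4;0 0 0 0 2.4;0 0 0 0 2.4;0 0 0 0 2.4" --force 40

```text
time: 3.45
tcp_pos: [0.5106, 0.1049, 0.1521]
ee_rot: [0.653, 3.073, 0.0]
wrist_force: [0.2, -0.4, 0.2]
gripper_width: 0.0242
grip_force: 0.0
```

```bash
python3 d.py .5105 .1066 .15 156.4; python3 - <<'E'
from h import *
im=env.camera("scene")
cv2.imwrite("pics/s1.png",cv2.resize(im[110:230,230:350,::-1],None,fx=5,fy=5,interpolation=cv2.INTER_CUBIC))
E
```

```text
d cm [0.08 0.16 0.21] turn -0.007 yaw 156.01 tilt [ 2.e-04  0.e+00 -1.e+00] q [ 0.137 -0.119  1.612 -0.     1.649 -1.015] t 3.45 tcp [0.5106 0.1049 0.1521] w 0.02417985105931993
F [ 0.15 -0.4   0.19] M [ 0.041 -0.007 -0.014]
```

View pics/s1.png

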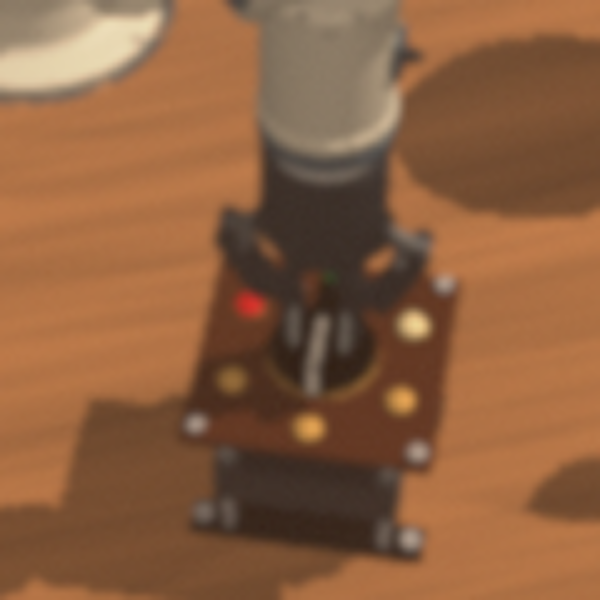

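The crop shows the fingers straddling the bar, with the pads at about (292,325) and (345,330) and the white line between them at (317,350). I'll make a small centring shift and close.

play_rows --deltas "0.1 0.12 0.1 -0.005 2.4;0.1 0.12 0.15 -0.005 2.4;0.1 0.12 0.15 -0.005 1.8;0.1 0.12 0.15 -0.005 1.2;0.1 0.12 0.15 -0.005 1.2;0.1 0.12 0.15 -0.005 1.2;0.1 0.12 0.15 -0.005 1.2" --force 60

```text
time: 4.08
tcp_pos: [0.51, 0.1065, 0.1504]
ee_rot: [-0.645, -3.074, -0.0]
wrist_force: [0.5, 1.0, 0.4]
gripper_width: 0.0155
grip_force: 58.8
```

```bash
python3 d.py .5105 .1066 .15 156.4
```

```text
d cm [-0.04  0.03  0.04] turn -0.002 yaw 156.3 tilt [-2.e-04  3.e-04 -1.e+00] q [ 0.14  -0.119  1.615  0.     1.646 -1.017] t 4.0833 tcp [0.51   0.1065 0.1504] w 0.015525801872596726
F [0.51 0.95 0.38] M [0.207 0.118 0.024]
```

Gripped with little side load. Now I'll pull up 15 mm.

play_rows --deltas "0 0 -0.3 0 1.2;0 0 -0.6 0 1.2;0 0 -0.9 0 1.2;0 0 -1.2 0 1.2;0 0 -1.4 0 1.2;0 0 -1.5 0 1.2;0 0 -1.5 0 1.2;0 0 -1.5 0 1.2" --force 80

```text
time: 4.75
tcp_pos: [0.51, 0.1064, 0.1656]
ee_rot: [-0.645, -3.075, -0.0]
wrist_force: [-0.7, 1.9, -1.7]
gripper_width: 0.0146
grip_force: 80.3
```

```bash
python3 d.py .5105 .1066 .165 156.4; python3 - <<'E'
from h import *
im=env.camera("scene")
cv2.imwrite("pics/s2.png",cv2.resize(im[110:230,230:350,::-1],None,fx=5,fy=5,interpolation=cv2.INTER_CUBIC))
E
```

```text
d cm [-0.03  0.04  0.06] turn -0.002 yaw 156.3 tilt [-0.e+00  2.e-04 -1.e+00] q [ 0.14  -0.123  1.591  0.     1.673 -1.017] t 4.75 tcp [0.51   0.1064 0.1656] w 0.014560121035974961
F [-0.67  1.92 -1.67] M [ 0.38   0.071 -0.041]
```

View pics/s2.png

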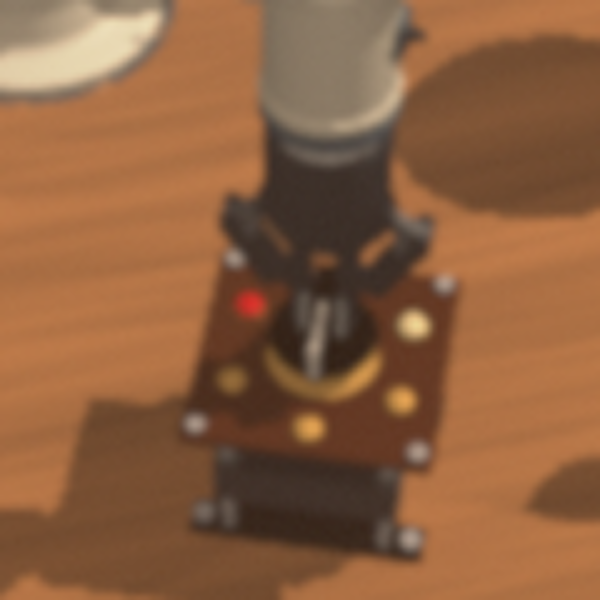

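The brass collar now shows under the disc at about (322,380), so the knob is up. Turning clockwise.

play_rows --deltas "0 0 0 0.1 1.2;0 0 0 0.2 1.2;0 0 0 0.3 1.2;0 0 0 0.4 1.2;0 0 0 0.5 1.2;0 0 0 0.6 1.2;0 0 0 0.7 1.2;0 0 0 0.8 1.2"

```text
time: 5.47
tcp_pos: [0.5105, 0.1069, 0.1656]
ee_rot: [1.797, 2.577, 0.003]
wrist_force: [1.9, 4.1, -2.4]
gripper_width: 0.0149
grip_force: 80.3
```

```bash
python3 d.py .51 .1065 .1655 96.4
```

```text
d cm [-0.02 -0.06  0.01] turn 0.241 yaw 110.22 tilt [ 0.0013  0.0012 -1.    ] q [ 1.410e-01 -1.220e-01  1.591e+00  1.000e-03  1.672e+00 -2.120e-01] t 5.4667 tcp [0.5105 0.1069 0.1656] w 0.01492058804471184
F [ 1.88  4.1  -2.44] M [ 0.751 -0.326  0.116]
```

play_rows --deltas "0 0 0 0.07 1.2;0 0 0 0.14 1.2;0 0 0 0.21 1.2;0 0 0 0.24 1.2"

```text
time: 5.8
tcp_pos: [0.5107, 0.107, 0.1656]
ee_rot: [2.091, 2.344, 0.003]
wrist_force: [3.3, 3.7, -2.4]
gripper_width: 0.0149
grip_force: 80.2
```

```bash
python3 d.py .51 .1065 .1655 96.4
```

```text
d cm [-0.04 -0.07  0.01] turn 0.003 yaw 96.55 tilt [ 0.0018  0.0013 -1.    ] q [ 1.410e-01 -1.220e-01  1.591e+00  1.000e-03  1.671e+00  2.600e-02] t 5.8 tcp [0.5107 0.107  0.1656] w 0.014873212615698022
F [ 3.29  3.67 -2.4 ] M [ 0.749 -0.473  0.223]
```

play_rows --deltas "0 0 0 0.05 1.2;0 0 0 0.1 1.2;0 0 0 0.1 1.2"

```text
time: 6.05
tcp_pos: [0.5108, 0.107, 0.1656]
ee_rot: [2.204, 2.238, 0.004]
wrist_force: [3.3, 3.9, -3.0]
gripper_width: 0.0145
grip_force: 80.2
```

```bash
python3 d.py .51 .1065 .1655 36.4
```

```text
d cm [-0.05 -0.08  0.01] turn 0.951 yaw 90.88 tilt [ 0.002   0.0014 -1.    ] q [ 1.410e-01 -1.220e-01  1.591e+00  1.000e-03  1.671e+00  1.250e-01] t 6.05 tcp [0.5108 0.107  0.1656] w 0.0145486007674503
F [ 3.34  3.94 -3.03] M [ 0.711 -0.463  0.139]
```

play_rows --deltas "0 0 0 0.05 1.2;0 0 0 0.1 1.2;0 0 0 0.15 1.2;0 0 0 0.15 1.2;0 0 0 0.15 1.2"

```text
time: 6.47
tcp_pos: [0.511, 0.1069, 0.1656]
ee_rot: [2.364, 2.069, 0.004]
wrist_force: [3.8, 4.8, -2.8]
gripper_width: 0.0147
grip_force: 80.2
```

```bash
python3 d.py .51 .1065 .1655 36.4
```

```text
d cm [-0.05 -0.09  0.01] turn 0.803 yaw 82.39 tilt [ 0.0025  0.0013 -1.    ] q [ 1.400e-01 -1.220e-01  1.591e+00  1.000e-03  1.670e+00  2.730e-01] t 6.4667 tcp [0.511  0.1069 0.1656] w 0.014747153384284102
F [ 3.75  4.79 -2.77] M [ 0.854 -0.462 -0.002]
```

Torque dropped from 0.22 to about 0, so the first snap is over. Continuing to the second.

play_rows --deltas "0 0 0 0.1 1.2;0 0 0 0.2 1.2;0 0 0 0.3 1.2;0 0 0 0.4 1.2;0 0 0 0.5 1.2;0 0 0 0.6 1.2;0 0 0 0.7 1.2;0 0 0 0.75 1.2"

```text
time: 7.13
tcp_pos: [0.5115, 0.1067, 0.1656]
ee_rot: [2.96, 1.052, 0.006]
wrist_force: [6.5, 3.1, -4.5]
gripper_width: 0.0148
grip_force: 80.0
```

```bash
python3 d.py .51 .1065 .1655 36.4
```

```text
d cm [-0.12 -0.08  0.01] turn 0.048 yaw 39.14 tilt [ 3.8e-03  9.0e-04 -1.0e+00] q [ 0.14  -0.122  1.591  0.     1.669  1.028] t 7.1333 tcp [0.5115 0.1067 0.1656] w 0.014808358979567645
F [ 6.52  3.08 -4.45] M [ 0.591 -1.058  0.238]
```

play_rows --deltas "0 0 0 0.05 1.2;0 0 0 0.1 1.2;0 0 0 0.15 1.2;0 0 0 0.15 1.2"

```text
time: 7.47
tcp_pos: [0.5116, 0.1065, 0.1657]
ee_rot: [3.029, 0.831, 0.006]
wrist_force: [6.5, 2.4, -4.6]
gripper_width: 0.0142
grip_force: 80.0
```

```bash
python3 d.py .51 .1065 .1655 36.4
```

```text
d cm [-0.14 -0.08  0.01] turn -0.1 yaw 30.68 tilt [ 4.e-03  7.e-04 -1.e+00] q [ 0.14  -0.122  1.591  0.     1.669  1.175] t 7.4667 tcp [0.5116 0.1065 0.1657] w 0.014239210237832544
F [ 6.5   2.37 -4.57] M [ 0.587 -1.16   0.193]
```

play_rows --deltas "0 0 0 0.05 1.2;0 0 0 0.1 1.2;0 0 0 0.15 1.2;0 0 0 0.15 1.2"

```text
time: 7.8
tcp_pos: [0.5115, 0.1065, 0.1657]
ee_rot: [3.083, 0.601, 0.006]
wrist_force: [5.3, 3.3, -3.6]
gripper_width: 0.0145
grip_force: 80.0
```

```bash
python3 d.py .51 .1065 .1655 36.4
```

```text
d cm [-0.14 -0.06  0.02] turn -0.25 yaw 22.07 tilt [ 3.9e-03  6.0e-04 -1.0e+00] q [ 0.14  -0.122  1.591  0.     1.669  1.326] t 7.8 tcp [0.5115 0.1065 0.1657] w 0.014455202292365844
F [ 5.34  3.26 -3.65] M [ 0.606 -0.842 -0.02 ]
```

The second snap came at about 134°. I'll return to 120° and let go so it can settle.

play_rows --deltas "0 0 0 -0.08 1.2;0 0 0 -0.16 1.2;0 0 0 -0.25 1.2;0 0 0 -0.25 1.2;0 0 0 -0.25 2.4;0 0 0 -0.25 2.8;0 0 0 -0.25 2.8;0 0 0 -0.25 2.8"

```text
time: 8.47
tcp_pos: [0.5101, 0.106, 0.1658]
ee_rot: [2.983, 0.984, 0.0]
wrist_force: [-0.4, -0.6, 0.4]
gripper_width: 0.0282
grip_force: 0.0
```

```bash
python3 d.py .5105 .1066 .1655 36.4; python3 - <<'E'
from h import *
im=env.camera("scene")
cv2.imwrite("pics/s3.png",cv2.resize(im[110:230,230:350,::-1],None,fx=5,fy=5,interpolation=cv2.INTER_CUBIC))
E
```

```text
d cm [ 0.06 -0.02  0.03] turn 0.002 yaw 36.52 tilt [ 4.e-04 -4.e-04 -1.e+00] q [ 0.14  -0.123  1.591 -0.     1.673  1.073] t 8.4667 tcp [0.5101 0.106  0.1658] w 0.0281898968030306
F [-0.4  -0.62  0.4 ] M [-0.009 -0.015 -0.054]
```

View pics/s3.png

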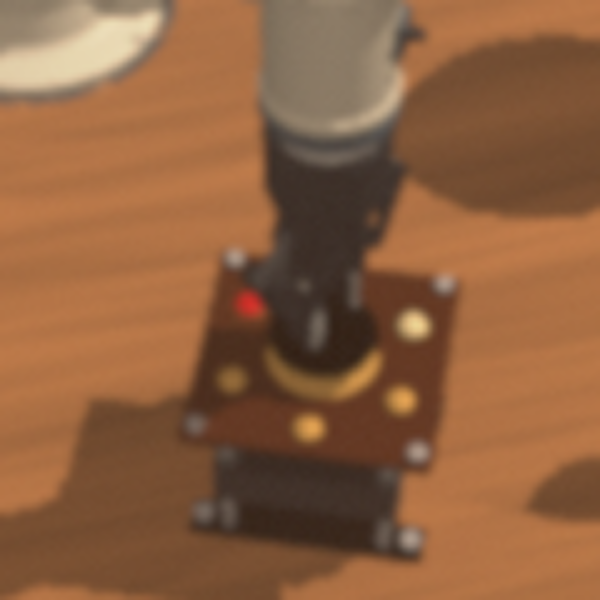

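The knob is still up and sits between the fingers; the white nose is hidden behind the finger near red (250,303). I'll regrip and check the moment before pushing.

play_rows --deltas "0 0 0 0 2.2;0 0 0 0 1.2;0 0 0 0 1.2;0 0 0 0 1.2;0 0 0 0 1.2" --force 60

```text
time: 8.93
tcp_pos: [0.5104, 0.1059, 0.1659]
ee_rot: [2.983, 0.984, 0.001]
wrist_force: [1.3, -3.2, 2.5]
gripper_width: 0.015
grip_force: 61.8
```

```bash
python3 d.py .5105 .1066 .15 36.4
```

```text
d cm [ 0.05 -0.05  1.59] turn 0.002 yaw 36.52 tilt [ 9.e-04 -6.e-04 -1.e+00] q [ 1.400e-01 -1.230e-01  1.591e+00 -1.000e-03  1.673e+00  1.073e+00] t 8.9333 tcp [0.5104 0.1059 0.1659] w 0.015026239541564746
F [ 1.32 -3.18  2.54] M [-0.476 -0.164 -0.008]
```

play_rows --deltas "0 0 0.3 0 1.2;0 0 0.6 0 1.2;0 0 0.9 0 1.2;0 0 1.2 0 1.2;0 0 1.4 0 1.2;0 0 1.5 0 1.2;0 0 1.6 0 1.2;0 0 1.6 0 1.2"

```text
time: 9.6
tcp_pos: [0.5104, 0.106, 0.1507]
ee_rot: [2.982, 0.984, 0.002]
wrist_force: [-0.1, -3.4, 7.2]
gripper_width: 0.0148
grip_force: 62.6
```

```bash
python3 d.py .5105 .1066 .15 36.4
```

```text
d cm [ 0.04 -0.04  0.07] turn 0.002 yaw 36.52 tilt [ 1.6e-03 -5.0e-04 -1.0e+00] q [ 1.400e-01 -1.200e-01  1.615e+00 -1.000e-03  1.645e+00  1.073e+00] t 9.6 tcp [0.5104 0.106  0.1507] w 0.014768594980978305
F [-0.08 -3.35  7.24] M [-0.751  0.042  0.071]
```

Down 15 mm, with a firm 7 N reaction. I'll add a little extra push, then release and retreat.

play_rows --deltas "0 0 0.1 0 1.2;0 0 0.1 0 1.2;0 0 0.1 0 1.2;0 0 0 0 1.2;0 0 0 0 2;0 0 0 0 3.5;0 0 0 0 4.5;0 0 0 0 4.5"

```text
time: 10.27
tcp_pos: [0.5097, 0.1067, 0.1487]
ee_rot: [-2.982, -0.985, 0.002]
wrist_force: [-0.3, -1.2, 0.8]
gripper_width: 0.0451
grip_force: 0.0
```

play_rows --deltas "0 0 -1 0 4.5;0 0 -2 0 4.5;0 0 -4 0 4.5;0 0 -7 0 4.5;0 0 -10 0 5;0 0 -10 0 5"

```text
time: 10.77
tcp_pos: [0.5118, 0.1066, 0.2582]
ee_rot: [2.981, 0.985, 0.019]
wrist_force: [1.1, 0.5, 1.0]
gripper_width: 0.0501
grip_force: 0.0
```

play_rows --deltas "-3 2 0 0 5;-6 4 0 0 5;-9 6 0 0 5;-12 8 0 0 5;-15 10 0 0 5;-18 12 0 0 5;-18 12 0 0 5;-18 12 0 0 5"

```text
time: 11.43
tcp_pos: [0.4366, -0.0988, 0.2507]
ee_rot: [2.984, 0.979, 0.003]
wrist_force: [0.9, 0.7, 0.5]
gripper_width: 0.0496
grip_force: 0.0
```

```bash
python3 d.py .5105 .1066 .15 36.4; python3 - <<'E'
from h import *
for n,w in(("top",(200,190,310,300)),("scene",(235,130,355,230))):
    im=env.camera(n); x0,y0,x1,y1=w
    cv2.imwrite(f"pics/f_{n}.png",cv2.resize(im[y0:y1,x0:x1,::-1],None,fx=5,fy=5,interpolation=cv2.INTER_CUBIC))
E
```

```text
d cm [ 18.1  -12.19  10.08] turn -0.001 yaw 36.31 tilt [ 2.e-03 -4.e-04 -1.e+00] q [-0.299 -0.322  1.611  0.     1.85   0.638] t 11.4333 tcp [ 0.4366 -0.0988  0.2507] w 0.049561268437158475
F [0.89 0.67 0.51] M [-0.015 -0.017  0.012]
```

View pics/f_top.png

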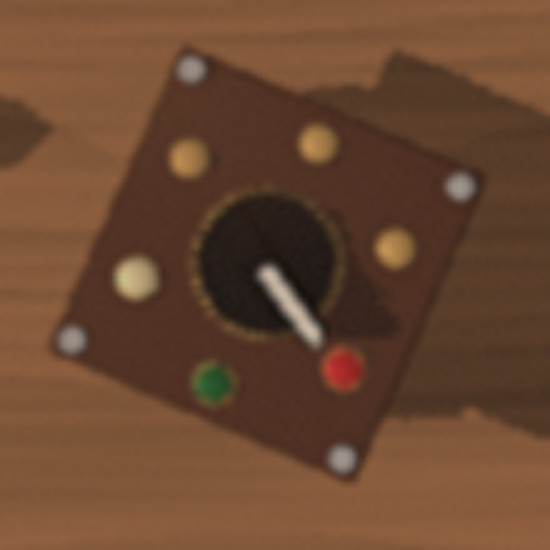

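View pics/f_scene.png

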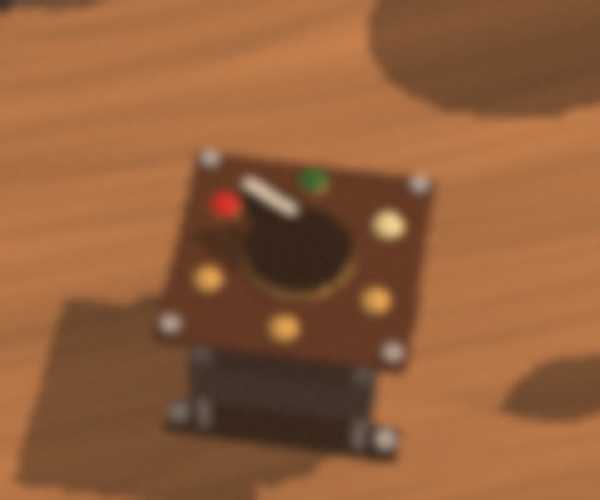

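In the top crop the white line runs from (267,272) to (318,342), pointing at the red stud (343,369). The scene crop shows the knob down, with no collar visible. Handing in.

```bash
python3 -c "
from cell import env
print(env.job_done())"
```

```text
the job is handed in; nothing more can be done
None
```

The knob was pulled up, turned two clicks clockwise to the red stud, pushed down until it locked and released; I handed the job in at about 11.5 s, and the arm never went near the valve, bezel ring or trimming tool.

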